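# Try the spout button of the round cruet

## Robot

A 7-joint arm with a two-finger parallel gripper is mounted at the origin on the work surface. World frame = base frame: x ahead of the robot, y to its left, z up, the work surface at z = 0. Lengths are in mm, angles in rad, forces in N, time in s.
With the tool pointing down it reaches from about 425 to 875 mm from the base axis. Payload 9.9 kg.
Tool frame: the origin (TCP) lies between the finger pads; the fingertips stand 25 mm ahead of it and the grasp point (between the pads) lies 6 mm ahead of it; z points along the fingers, y is the direction in which the jaws open and shut (so a half turn about z gives the same grasp; the last joint's range is limited). The gripper opens to 85 mm and grips with 20 to 120 N. Pads are 22 mm wide; open, the fingers measure 114 mm over their backs; the gripper's body (76 mm by 85 mm) begins 54 mm behind the grasp point. The pads swing forward as they close: fully open they stand 13 mm farther back than shut.
Start: joints at [1.045, 0.576, 0.025, 1.437, -0.015, 1.129, -0.057], TCP at [288.613, -610.19, 232.489] pointing down, gripper open.
Joint ranges: [-2.76, 2.76], [-0.34, 2.15], [-1.52, 1.57], [0.19, 2.46], [-1.09, 4.23], [0.17, 1.99], [-2.82, 2.82]. Speed limits (rad/s): [2.22, 2.22, 3.01, 3.01, 3.14, 3.14, 3.14].

## Interface

Orientations are given as a unit quaternion [w, x, y, z].
In Python, from workcell import * gives the robot as it stands.
- The arm moves only by the tool servo_tool, never from a script. Its argument "plan" is a list of rows, each an object of numbers: "x", "y", "z": the shift along the world's x, y, z in mm; "rx", "ry", "rz": the turn, a rotation vector about the world's x, y, z in rad; "fingers": the gripper command: -1 is fully open, 1 is shut, values between are in proportion. In form: [{"x": .., "y": .., "z": .., "rx": .., "ry": .., "rz": .., "fingers": ..}, ...]. A call has 1 to 8 rows; each row shifts and turns the commanded pose from where the row before left it; what a row does not reach is not made up. A row lasts 1/10 s, in which the tool goes at most 50 mm and 8.59 degrees, less where a joint would pass 70% of its speed; a pose out of reach is approached as far as the arm can. A call with a gripper value outside its range is refused whole. The fingers move at their own pace and stop on an object; "newtons" is the grip in N (left out, the last holds). Time passes only in rows, so rows that do not move let the fingers close. It gives the time, the measured TCP pose, the force and the opening at its end, in the units of the state.
- get_state(): the state, without advancing time (a new reading comes with each control period).
- capture(name): name is "scene" or "side" or "wrist"; returns the picture (384x512x3 uint8, red, green, blue); there is no depth.
- get_calibration(name): a dict with "fx", "fy", "cx", "cy" (pixels), "cam_to_world" (4x4, takes a point from camera to world coordinates); the wrist camera has in their place "tool_from_camera" (4x4, takes a point from camera to tool coordinates, whose origin is the TCP and whose axes are the flange's). Camera axes: x right, y down, z forward; pixel columns grow to the right and rows downward; lengths in mm; the calibration is good to about 2 mm. A picture is of the moment at which its call begins: read the wrist's pose just before it. get_calibration takes no time and is no camera call.
- finish_job(): hands the job in, once; it reports no verdict.
Trained networks look in the newest picture that a camera, given by its name, has taken for a name from the list of things; names that differ only in an ending like _2 or _b are one class to them, and where a whole thing is asked for, a point or a joint stands for the part that bears it (a point fixed in the world has none). Each returns a list of dicts, best first, with "confidence" (0 to 1); they miss things now and then, are a little off and sometimes report something else, mostly with a low value. They report only what shows in the picture. A call takes as long as a camera call. They do not tell look-alikes from the thing itself.
- outline_of(camera, label): "mask" (384x512 bool, what is visible of it) and "pixel" ([column, row] in pixels, amid what is visible of it).
The state is a dict: "clock": time; "q": joint angles; "joint_vel": joint speeds; "joint_torque": joint torques, N m; "tool_pos": TCP position; "orientation": TCP orientation; "force": force on the tool from outside, world axes, zero at the start; "ft_torque": the same for the moment, N m; "width": finger opening in mm.
Only numpy, scipy, OpenCV 4.12 (cv2) and the standard library are available. Lean on these libraries where they do the work, as an engineer would, in place of code of your own. Each camera call takes 0.05 s, during which the arm holds its last target.

## Task

Two empty glass cruets have just been washed, and the push button of the low round one may be sticking. With the fingertips, gently press its button all the way down, keep it down for about a second, then let it spring back up and withdraw. Do not lift, tip or slide that cruet, and leave the other cruet, the toothpick holder and the rest of the tableware untouched.

Things in the scene. Friction and masses are not known exactly. Their poses are not given: they have to be found in the camera images.
- round_cruet: the cruet to try: low, round-bellied clear glass, 76 mm across, with a round black collar (42 mm across, top 83 mm up) and a round black button, top 95 mm up. Loose, about 0.25 kg. Thin black spout along its -x axis, to 48 mm from the axis, at most 85 mm up. Origin: centre of the underside; z up; any yaw. Stands in a row across the table with the square cruet and the toothpick holder, in any order
- round_button_top (a point): centre of the top face of the round cruet's button: a flat black disc 27 mm across that stands 12 mm proud of the collar, on the cruet's vertical axis, 95 mm above the table when up; moves with the button
- round_button (a joint): travel of the round cruet's button in m: 0 up, 0.007 fully down; pressed straight down against a spring, about 1.5 N to start and 4.5 N at the bottom stop; springs back by itself
- square_cruet: bystander: taller cruet of clear glass, square in plan, 54 x 54 mm, with a square black collar 36 mm wide (top 118 mm up) and the same round button, top 130 mm up; spout to 45 mm along its -x axis. Loose, about 0.3 kg. Origin: centre of the underside
- square_button (a joint): travel of the square cruet's button in m: 0 up, 0.007 fully down; same spring. To be left alone
- toothpick_holder: bystander: turned wooden toothpick holder, 50 mm across, 70 mm tall with its flat turning cap (47 mm across). Loose, about 85 g. Origin: centre of the underside
- cap_hole (a point): the small dark hole on top of the toothpick holder's turning cap, 13 mm off the axis, 70 mm up
- rest_a: bystander: white ceramic chopstick rest, a bar 48 x 17 mm with raised ends 12 mm high, long axis x; loose, on the robot's side of the row, to the right. Origin: centre of the underside
- rest_b: bystander: the same kind of chopstick rest, to the left. Origin: centre of the underside
- jubako: bystander: black two-tier food box, 160 x 160 mm, 76 mm tall without its lid, fixed, beyond the row on the left. Origin: centre of the underside
- jubako_lid: bystander: loose black lid, 166 x 166 mm, 16 mm thick, lying on the jubako (top 92 mm above the table). Origin: centre of its underside
- teacup: bystander: handleless cup, 70 mm across the rim, 85 mm tall, beyond the row on the right; loose. Origin: centre of the underside
- dish: bystander: small white dish, 86 mm across, 18 mm tall, beyond the row; loose. Origin: centre of the underside
Things that resemble listed ones, but are neither listed nor needed, are in the scene too. What is shaped like the round_cruet but orange is not meant.

How it is judged:
By the outcome, as a careful person would: the job done as asked, in the order asked, and still so for the second after the job is handed in, with the robot touching nothing.
It also fails if it takes over 32 s, if anything falls off the work surface, if the arm or the gripper's body presses on something with over 40 N, if the wrist force passes 120 N, or if a joint passes its speed limit or range.

## Working session

There is one attempt and no reset: what is moved stays moved. The work goes in short steps, Python scripts to look and compute and a tool call to move; the robot and the scene stay as the last step left them, time stands still between calls to the robot, and variables do not carry over. Pictures are saved under pics/ and viewed, and the job is handed in when it is done.

Besides the shell and the picture viewer there is one more tool, called after "Request:" as name(argument=value, ...), one argument or row to a line, values as JSON. servo_tool: Moves the arm, as the interface text tells. Its arguments: {"type":"object","properties":{"plan":{"type":"array","items":{"type":"object","properties":{"x":{"type":"number"},"y":{"type":"number"},"z":{"type":"number"},"rx":{"type":"number"},"ry":{"type":"number"},"rz":{"type":"number"},"fingers":{"type":"number"}}}},"newtons":{"type":"number"}},"required":["plan"]}

```bash
mkdir -p pics; cat > h.py <<'E'
from workcell import *
import numpy as np, cv2
def save(n,im): cv2.imwrite('pics/'+n+'.png',cv2.cvtColor(im,cv2.COLOR_RGB2BGR))
def ray(cal,px,T=None):
    M=np.array(cal["cam_to_world"]) if T is None else T
    d=np.array([(px[0]-cal["cx"])/cal["fx"],(px[1]-cal["cy"])/cal["fy"],1.])
    return M[:3,3],M[:3,:3]@d
def atz(cal,px,z,T=None):
    o,d=ray(cal,px,T); return o+d*(z-o[2])/d[2]
def proj(cal,p):
    c=np.linalg.inv(np.array(cal["cam_to_world"]))@np.append(p,1)
    return c[0]/c[2]*cal["fx"]+cal["cx"],c[1]/c[2]*cal["fy"]+cal["cy"]
E
python3 - <<'E'
from h import *
for n in ["scene","side"]:
    im=capture(n); 
    for l in ["round_cruet","round_button","square_cruet"]:
        for r in outline_of(n,l):
            m=r["mask"]; ys,xs=np.nonzero(m)
            print(n,l,r["confidence"],r["pixel"],xs.min(),xs.max(),ys.min(),ys.max())
    save(n+"1",cv2.resize(im,(800,600),interpolation=cv2.INTER_CUBIC))
print(get_state())
E
```

```text
scene round_cruet 0.97 [235.6, 138.6] 225 251 122 157
scene round_cruet 0.64 [255.8, 178.1] 246 276 157 196
scene round_cruet 0.59 [274.6, 151.7] 261 286 133 169
scene round_cruet 0.56 [196.3, 182.6] 175 208 162 200
scene round_cruet 0.26 [237.0, 346.4] 213 257 318 380
scene round_button 0.44 [262.4, 162.0] 256 265 157 166
scene round_button 0.41 [275.1, 137.2] 270 278 133 140
scene round_button 0.39 [237.3, 125.5] 233 239 123 129
scene square_cruet 0.94 [173.5, 257.7] 152 191 222 288
side round_cruet 0.87 [216.7, 259.3] 196 239 232 282
side round_cruet 0.69 [170.3, 302.6] 150 193 263 327
side round_cruet 0.63 [312.1, 275.6] 288 335 246 299
side round_cruet 0.59 [212.3, 346.0] 183 237 316 377
side round_button 0.58 [308.9, 254.9] 305 317 248 260
side round_button 0.55 [169.4, 279.8] 160 177 271 288
side round_button 0.48 [210.7, 324.3] 204 221 316 334
side square_cruet 0.68 [344.9, 186.0] 327 359 155 211
{'clock': 0.4, 'q': array([ 1.0451887 ,  0.57583361,  0.02490152,  1.43719324, -0.01502757,
        1.1289703 , -0.05650211]), 'joint_vel': array([ 0.00053731, -0.00071746,  0.00135669, -0.00187686,  0.00196491,
        0.00035292, -0.00069254]), 'joint_torque': array([-2.87449991e-03, -7.64685416e+01,  2.24520899e+00, -2.85930812e+01,
        1.51265046e-02,  5.20667061e-03,  8.43036037e-05]), 'tool_pos': array([ 288.60520173, -610.14544746,  232.36602442]), 'orientation': array([-1.08817480e-04,  9.75701809e-01,  2.19102642e-01, -1.83688974e-05]), 'force': array([-0.06554442, -0.07524344, -0.47241785]), 'ft_torque': array([ 0.08199796, -0.06581461,  0.04545924]), 'width': 85.14017739947376}
```

View pics/scene1.png

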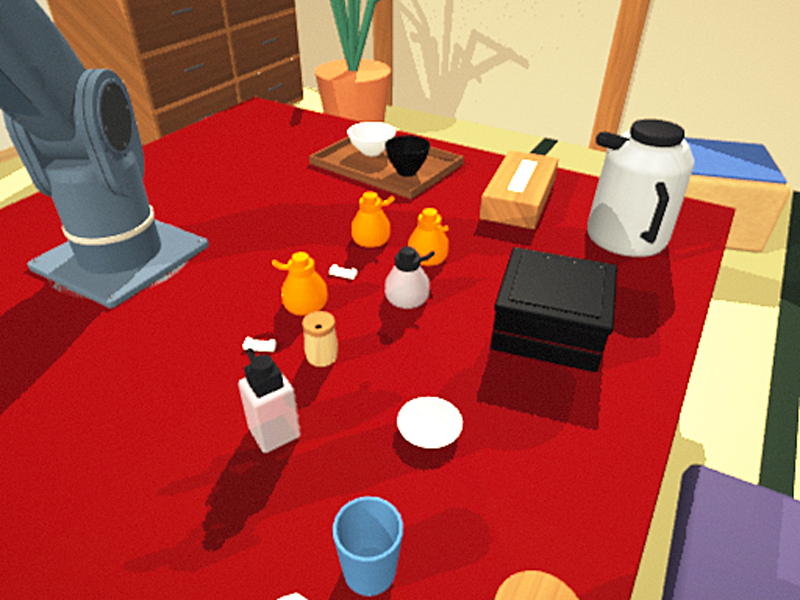

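View pics/side1.png

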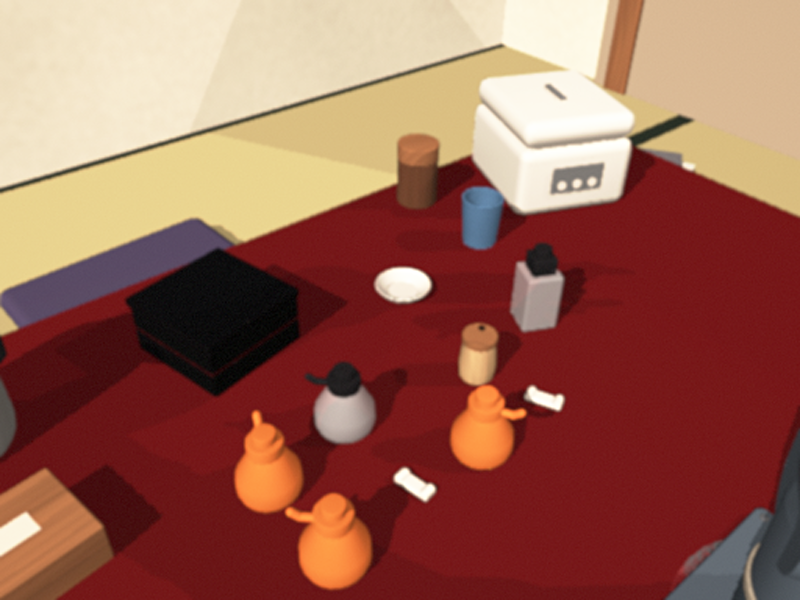

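The target (greyish clear glass with black top) sits at about (407,275) in the enlarged scene view and (344,405) in the side view. The three orange ones are look-alikes. Next I'll triangulate the button.

```bash
python3 - <<'E'
from h import *
cs,cd=get_calibration("scene"),get_calibration("side")
for n,c in(("scene",cs),("side",cd)):
    im=capture(n)
    u,v=proj(c,np.array([0,0,0])); 
    x0,y0=(236,147) if n=="scene" else (190,225)
    save(n+"z",cv2.resize(im[y0:y0+60,x0:x0+70],None,fx=10,fy=10,interpolation=cv2.INTER_NEAREST))
print(atz(cs,(260.5,160),95),atz(cd,(219.5,235.5),95))
for l in ["square_cruet","toothpick_holder","rest_a","jubako"]:
  for r in outline_of("side",l): print(l,r["confidence"],r["pixel"],atz(cd,r["pixel"],{"square_cruet":60,"toothpick_holder":35,"rest_a":6,"jubako":60}[l]))
print(atz(cd,(308,254),92), atz(cd,(210.7,324.3),92),atz(cd,(169.4,279.8),92))
E
```

```text
[522.82467547 166.80033602  95.        ] [521.44832999 167.76940938  95.        ]
square_cruet 0.96 [343.2, 182.3] [ 520.47238749 -181.46068841   60.        ]
toothpick_holder 0.85 [307.7, 228.3] [477.5433901  -27.46311131  35.        ]
rest_a 0.79 [262.8, 308.7] [393.52010691 168.00516243   6.        ]
rest_a 0.74 [347.1, 256.1] [387.15395632 -54.7211249    6.        ]
rest_a 0.38 [136.5, 193.8] [841.74259851 175.30085398   6.        ]
jubako 0.69 [142.1, 221.5] [685.5620117  242.02150142  60.        ]
[383.91464296  71.46468999  92.        ] [369.07219164 298.35730088  92.        ] [488.09100143 298.10702744  92.        ]
```

View pics/scenez.png

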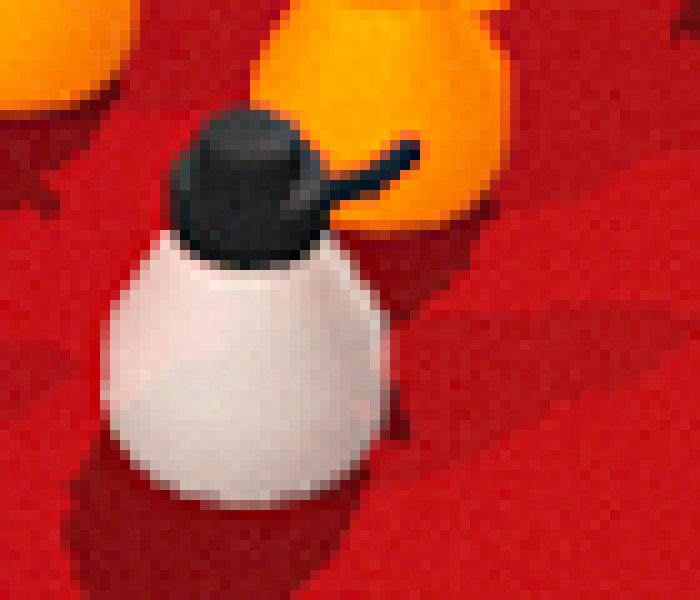

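View pics/sidez.png

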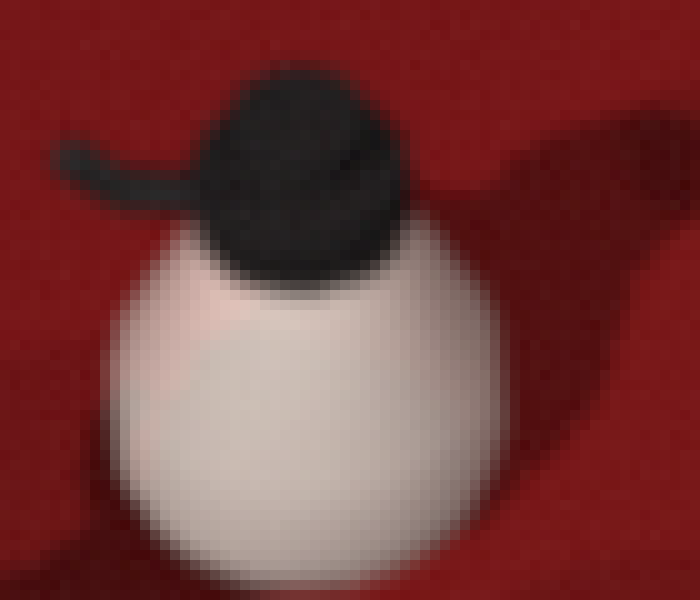

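Both views agree on the button top at about (522, 167, 95). It is within reach (549 mm) and in line with the other objects. Moving over at height with the fingers shut.

Request:
servo_tool(
  plan=[
    {"x":12,"y":40,"fingers":1},
    {"x":12,"y":40,"fingers":1},
    {"x":12,"y":40,"fingers":1},
    {"x":12,"y":40,"fingers":1},
    {"x":12,"y":40,"fingers":1},
    {"x":12,"y":40,"fingers":1},
    {"x":12,"y":40,"fingers":1},
    {"x":12,"y":40,"fingers":1},
  ],
  newtons=20,
)

```text
$.plan[0]: bad value
```

Request:
servo_tool(
  plan=[
    {"x":12,"y":40,"fingers":1},
    {"x":12,"y":40,"fingers":1},
    {"x":12,"y":40,"fingers":1},
    {"x":12,"y":40,"fingers":1},
    {"x":12,"y":40,"fingers":1},
    {"x":12,"y":40,"fingers":1},
    {"x":12,"y":40,"fingers":1},
    {"x":12,"y":40,"fingers":1},
  ],
)

```text
$.plan[0]: bad value
```

Request:
servo_tool(
  plan=[
    {"x":12,"y":40,"z":0,"rx":0,"ry":0,"rz":0,"fingers":1},
    {"x":12,"y":40,"z":0,"rx":0,"ry":0,"rz":0,"fingers":1},
    {"x":12,"y":40,"z":0,"rx":0,"ry":0,"rz":0,"fingers":1},
    {"x":12,"y":40,"z":0,"rx":0,"ry":0,"rz":0,"fingers":1},
    {"x":12,"y":40,"z":0,"rx":0,"ry":0,"rz":0,"fingers":1},
    {"x":12,"y":40,"z":0,"rx":0,"ry":0,"rz":0,"fingers":1},
    {"x":12,"y":40,"z":0,"rx":0,"ry":0,"rz":0,"fingers":1},
    {"x":12,"y":40,"z":0,"rx":0,"ry":0,"rz":0,"fingers":1},
  ],
  newtons=20,
)

```text
clock: 1.5
tool_pos: [384.9, -288.6, 232.8]
orientation: [0.0, 0.976, 0.219, 0.0]
force: [1.2, 0.4, 0.2]
width: 0.1
```

Request:
servo_tool(
  plan=[
    {"x":13,"y":43,"z":0,"rx":0,"ry":0,"rz":0,"fingers":1},
    {"x":13,"y":43,"z":0,"rx":0,"ry":0,"rz":0,"fingers":1},
    {"x":13,"y":43,"z":0,"rx":0,"ry":0,"rz":0,"fingers":1},
    {"x":13,"y":43,"z":0,"rx":0,"ry":0,"rz":0,"fingers":1},
    {"x":13,"y":43,"z":0,"rx":0,"ry":0,"rz":0,"fingers":1},
    {"x":13,"y":43,"z":0,"rx":0,"ry":0,"rz":0,"fingers":1},
    {"x":13,"y":43,"z":0,"rx":0,"ry":0,"rz":0,"fingers":1},
    {"x":13,"y":43,"z":0,"rx":0,"ry":0,"rz":0,"fingers":1},
  ],
)

```text
clock: 2.3
tool_pos: [489.0, 55.6, 232.8]
orientation: [0.0, 0.976, 0.219, 0.0]
force: [0.7, -0.1, 0.3]
width: -0.2
```

Request:
servo_tool(
  plan=[
    {"x":11,"y":37,"z":0,"rx":0,"ry":0,"rz":0,"fingers":1},
    {"x":11,"y":37,"z":0,"rx":0,"ry":0,"rz":0,"fingers":1},
    {"x":11,"y":37,"z":0,"rx":0,"ry":0,"rz":0,"fingers":1},
    {"x":0,"y":0,"z":0,"rx":0,"ry":0,"rz":0,"fingers":1},
    {"x":0,"y":0,"z":0,"rx":0,"ry":0,"rz":0,"fingers":1},
  ],
)

```text
clock: 2.8
tool_pos: [521.5, 165.5, 232.3]
orientation: [0.0, 0.975, 0.22, -0.0]
force: [-0.8, -0.4, -0.2]
width: 0.2
```

```bash
cat >> h.py <<'E'
from scipy.spatial.transform import Rotation as R
def wristT():
    s=get_state(); q=s["orientation"]; T=np.eye(4)
    T[:3,:3]=R.from_quat([q[1],q[2],q[3],q[0]]).as_matrix(); T[:3,3]=s["tool_pos"]
    return T@np.array(get_calibration("wrist")["tool_from_camera"]),s
E
python3 - <<'E'
from h import *
T,s=wristT(); im=capture("wrist"); c=get_calibration("wrist")
print(s["tool_pos"],s["force"],T.round(2))
save("w1",cv2.resize(im,(800,600),interpolation=cv2.INTER_CUBIC))
W={"fx":c["fx"],"fy":c["fy"],"cx":c["cx"],"cy":c["cy"],"cam_to_world":T}
print("pred px",proj(W,np.array([522,167,95.])), "tip",proj(W,s["tool_pos"]-np.array([0,0,25])))
for r in outline_of("wrist","round_button"): print(r["confidence"],r["pixel"],atz(W,r["pixel"],95,T))
E
```

```text
[521.45778894 165.47692716 232.27779568] [-0.8430796  -0.42214223 -0.24043572] [[ 4.3000e-01 -8.6000e-01 -2.8000e-01  5.9328e+02]
 [-9.0000e-01 -4.1000e-01 -1.3000e-01  2.0072e+02]
 [-0.0000e+00  3.1000e-01 -9.5000e-01  3.7424e+02]
 [ 0.0000e+00  0.0000e+00  0.0000e+00  1.0000e+00]]
pred px (np.float64(259.3030123300871), np.float64(178.6660311997207)) tip (np.float64(261.13538499410447), np.float64(232.35562650988166))
0.93 [117.1, 149.4] [491.59105273 294.85012711  95.        ]
0.69 [258.8, 175.9] [524.2072242  168.56662626  95.        ]
0.68 [84.7, 255.0] [373.85953752 291.94561687  95.        ]
0.36 [391.5, 258.5] [503.67014633   9.79251397  95.        ]
```

View pics/w1.png

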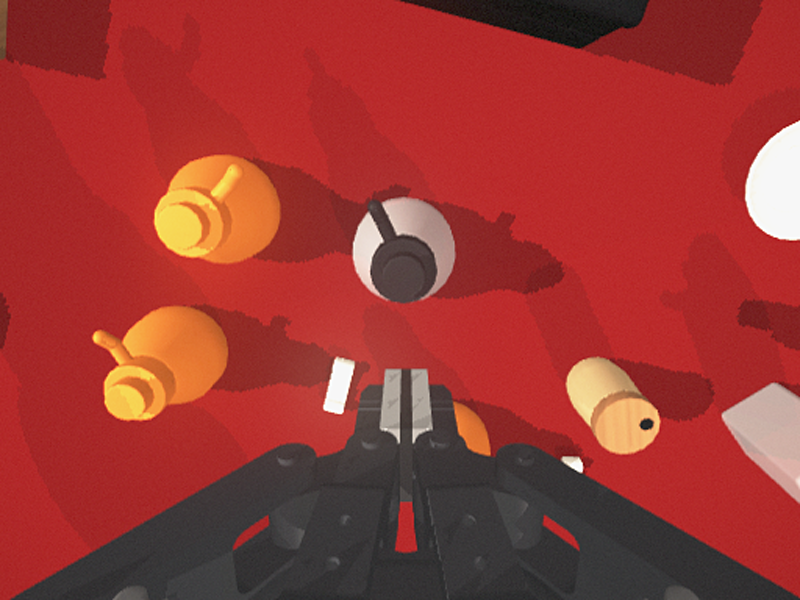

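The wrist view shows the black-topped button at (404,272) of the 800 px view, directly ahead of the shut fingertips (405,370). All three views agree within 3 mm. I'll centre on about (523.5,168) and descend to just above the button.

Request:
servo_tool(
  plan=[
    {"x":2,"y":2.5,"z":-20,"rx":0,"ry":0,"rz":0,"fingers":1},
    {"x":0,"y":0,"z":-25,"rx":0,"ry":0,"rz":0,"fingers":1},
    {"x":0,"y":0,"z":-25,"rx":0,"ry":0,"rz":0,"fingers":1},
    {"x":0,"y":0,"z":-20,"rx":0,"ry":0,"rz":0,"fingers":1},
    {"x":0,"y":0,"z":-10,"rx":0,"ry":0,"rz":0,"fingers":1},
    {"x":0,"y":0,"z":0,"rx":0,"ry":0,"rz":0,"fingers":1},
    {"x":0,"y":0,"z":0,"rx":0,"ry":0,"rz":0,"fingers":1},
  ],
)

```text
clock: 3.6
tool_pos: [524.1, 166.9, 133.2]
orientation: [0.0, 0.976, 0.219, 0.0]
force: [0.3, 0.4, 0.4]
width: -0.2
```

```bash
python3 - <<'E'
from h import *
s=get_state();im=capture("wrist");save("w2",cv2.resize(im,(800,600),interpolation=cv2.INTER_CUBIC))
print(s["tool_pos"],s["force"])
T,s=wristT(); c=get_calibration("wrist")
W={**c,"cam_to_world":T}
print("pred",proj(W,np.array([523.5,168,95.])),"tip",proj(W,s["tool_pos"]-np.array([0,0,25])))
for r in outline_of("wrist","round_button"): print(r["confidence"],r["pixel"],atz(c,r["pixel"],95,T))
im=capture("scene");save("s2",cv2.resize(im[110:200,215:325],(770,630),interpolation=cv2.INTER_CUBIC)[:600])
im=capture("side");save("d2",cv2.resize(im[190:285,165:275],(770,665),interpolation=cv2.INTER_CUBIC)[:600])
E
```

```text
[524.05206543 166.87527442 133.24717447] [0.29565    0.38554651 0.37444443]
pred (np.float64(259.28414467661537), np.float64(223.55862283539463)) tip (np.float64(261.127272070187), np.float64(232.42860110241938))
0.71 [258.1, 216.4] [527.59214534 170.75346035  95.        ]
0.63 [13.7, 326.5] [377.24634656 291.57446675  95.        ]
0.6 [48.4, 178.1] [496.19028511 295.4144138   95.        ]
```

View pics/w2.png

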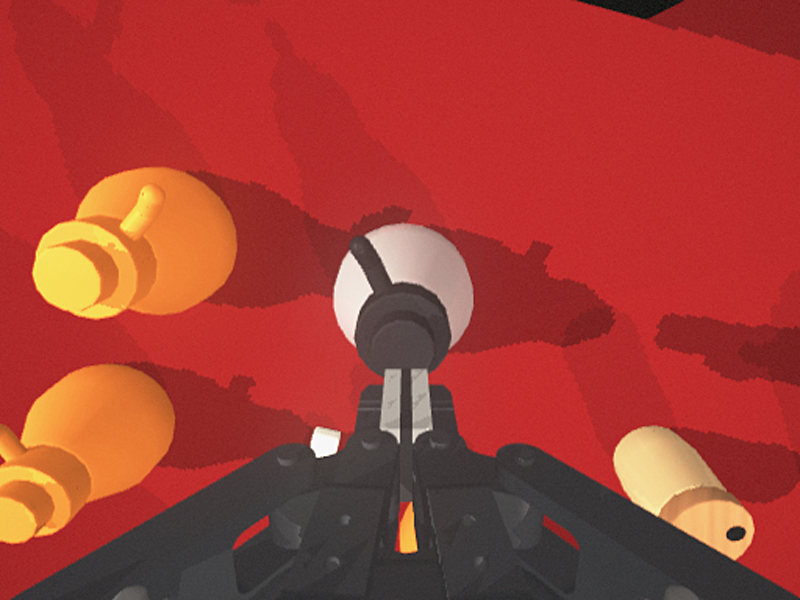

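View pics/s2.png

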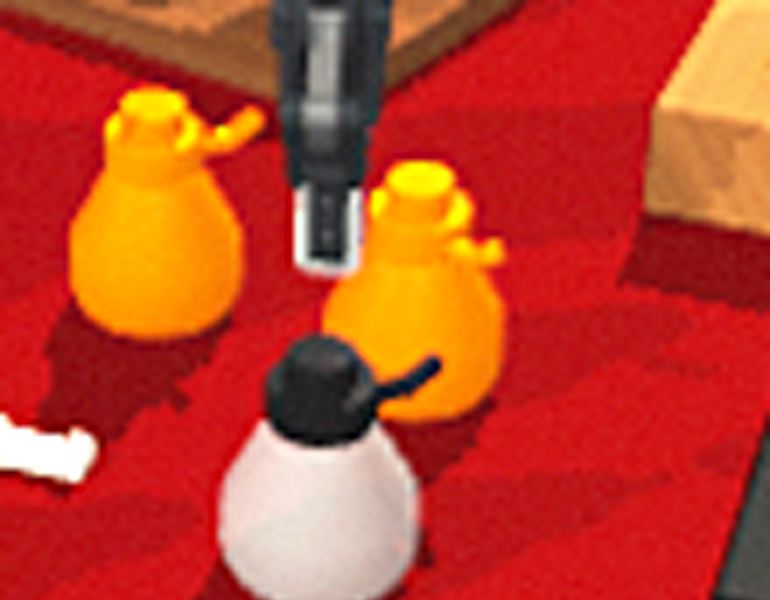

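View pics/d2.png

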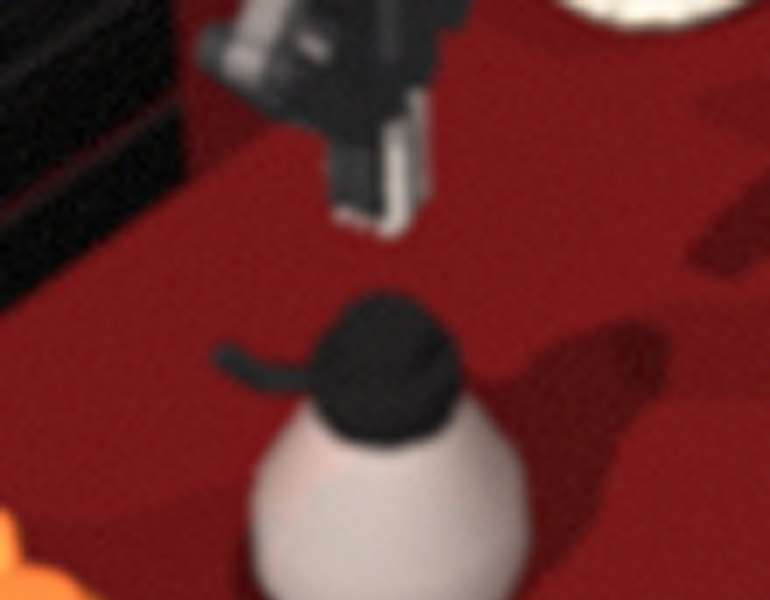

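```bash
python3 - <<'E'
from h import *
s=get_state();p=s["tool_pos"]
for n,o in(("scene",(215,110)),("side",(165,190))):
    c=get_calibration(n); k=np.array(c["cam_to_world"]); print(n,k[:3,3].round(), k[:3,2].round(2))
    for nm,q in (("tip",p-[0,0,25]),("tip+15",p-[0,0,10]),("btn",np.array([523.5,168,95]))):
        u,v=proj(c,q); print(nm,(u-o[0]+.5)*7,(v-o[1]+.5)*7)
E
```

```text
scene [ 905. -529.  614.] [-0.4   0.67 -0.62]
tip 326.73855162005555 322.17719179149447
tip+15 327.64756251901105 286.29410575020086
btn 325.2593566434262 352.4668992343681
side [-40. 565. 716.] [ 0.6  -0.53 -0.6 ]
tip 378.7234430413996 278.35724389999234
tip+15 377.13305765270206 235.3717099707576
btn 379.7024905252252 318.3440357006964
```

```bash
python3 - <<'E'
from h import *
def tri(a,b):
    A=[];B=[]
    for n,o,px in(("scene",(215,110),a),("side",(165,190),b)):
        O,d=ray(get_calibration(n),(px[0]/7+o[0]-.5,px[1]/7+o[1]-.5)); d=d/np.linalg.norm(d); P=np.eye(3)-np.outer(d,d); A.append(P);B.append(P@O)
    return np.linalg.lstsq(np.vstack(A),np.hstack(B),rcond=None)[0]
print("tip",tri((328,264),(385,224)))
print("btn",tri((321,355),(385,318)))
print(get_state()["tool_pos"])
E
```

```text
tip [521.52282966 168.57401038 130.5305437 ]
btn [522.84245417 166.48137028  94.62241303]
[524.12213267 167.39801319 133.44679639]
```

The images put the fingertips at about z = 130, roughly 20 mm higher than the nominal tip offset implies (108). I'll trust neither figure and descend in small steps, watching the force.

Request:
servo_tool(
  plan=[
    {"x":0,"y":0,"z":-4,"rx":0,"ry":0,"rz":0,"fingers":1},
    {"x":0,"y":0,"z":-4,"rx":0,"ry":0,"rz":0,"fingers":1},
    {"x":0,"y":0,"z":-2,"rx":0,"ry":0,"rz":0,"fingers":1},
    {"x":0,"y":0,"z":0,"rx":0,"ry":0,"rz":0,"fingers":1},
  ],
)

```text
clock: 4.2
tool_pos: [523.3, 167.2, 122.0]
orientation: [0.0, 0.976, 0.219, -0.0]
force: [-0.4, -0.0, -0.2]
width: -0.2
```

```bash
python3 - <<'E'
from h import *
im=capture("scene");save("s3",cv2.resize(im[110:200,215:325],(770,630),interpolation=cv2.INTER_CUBIC)[:600])
im=capture("side");save("d3",cv2.resize(im[190:285,165:275],(770,665),interpolation=cv2.INTER_CUBIC)[:600])
for i in range(1): print(get_state()["force"])
E
```

```text
[-0.29520733 -0.05129438  0.64317338]
```

View pics/s3.png

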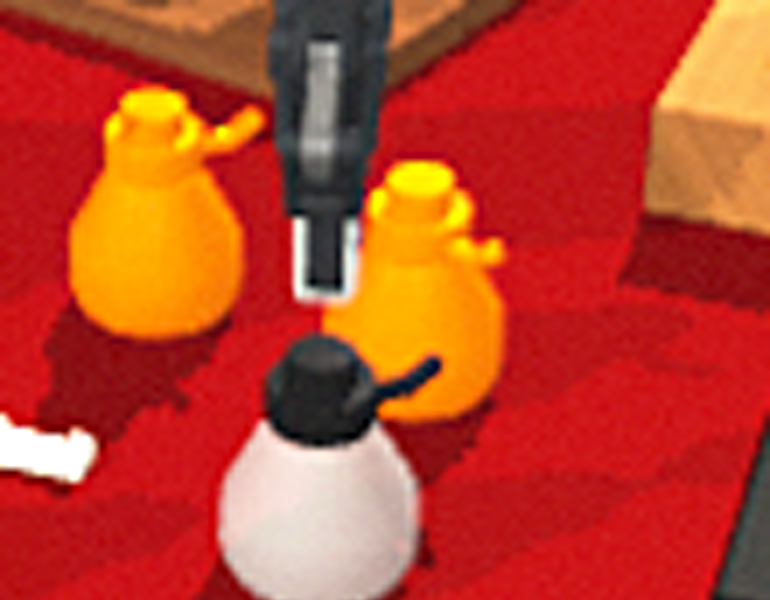

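View pics/d3.png

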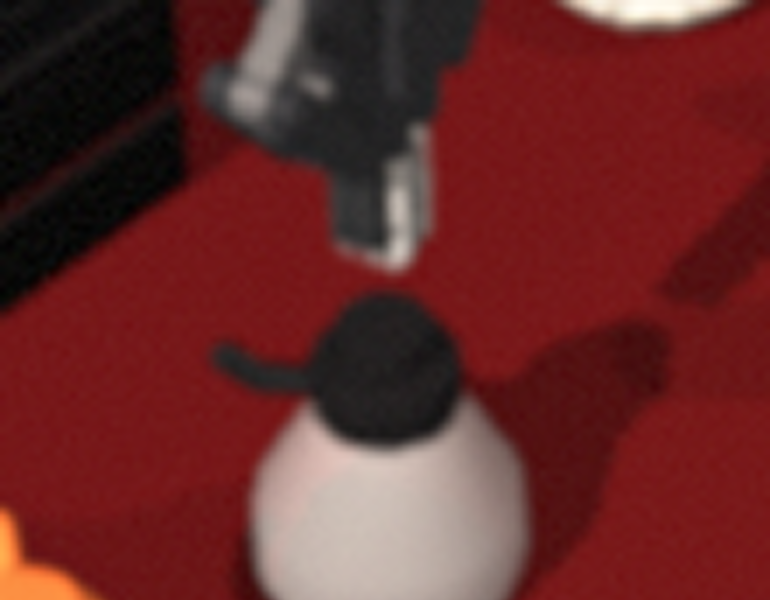

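Still a gap of about 22–25 mm in both pictures, so I'll continue down.

Request:
servo_tool(
  plan=[
    {"x":0,"y":0,"z":-4,"rx":0,"ry":0,"rz":0,"fingers":1},
    {"x":0,"y":0,"z":-4,"rx":0,"ry":0,"rz":0,"fingers":1},
    {"x":0,"y":0,"z":-4,"rx":0,"ry":0,"rz":0,"fingers":1},
    {"x":0,"y":0,"z":-2,"rx":0,"ry":0,"rz":0,"fingers":1},
    {"x":0,"y":0,"z":0,"rx":0,"ry":0,"rz":0,"fingers":1},
  ],
)

```text
clock: 4.8
tool_pos: [523.4, 167.2, 108.1]
orientation: [0.0, 0.976, 0.219, -0.0]
force: [-1.1, -0.6, 0.4]
width: 0.1
```

```bash
python3 - <<'E'
from h import *
im=capture("scene");save("s4",cv2.resize(im[110:200,215:325],(770,630),interpolation=cv2.INTER_CUBIC)[:600])
im=capture("side");save("d4",cv2.resize(im[190:285,165:275],(770,665),interpolation=cv2.INTER_CUBIC)[:600])
for i in range(1): print(get_state()["force"])
E
```

```text
[ 0.02363488  0.26422129 -0.76368271]
```

View pics/s4.png

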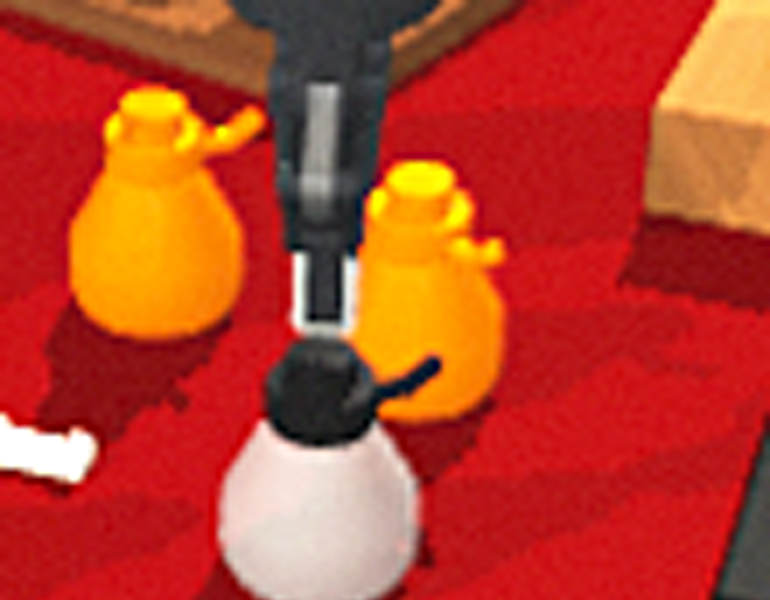

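View pics/d4.png

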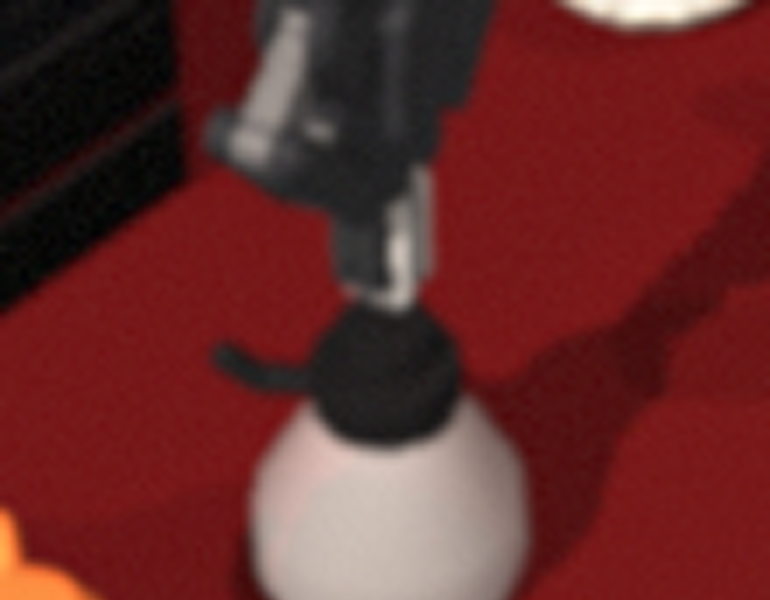

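Gap now about 9–12 mm and well centred.

Request:
servo_tool(
  plan=[
    {"x":0,"y":0,"z":-3,"rx":0,"ry":0,"rz":0,"fingers":1},
    {"x":0,"y":0,"z":-3,"rx":0,"ry":0,"rz":0,"fingers":1},
    {"x":0,"y":0,"z":0,"rx":0,"ry":0,"rz":0,"fingers":1},
  ],
)

```text
clock: 5.2
tool_pos: [523.4, 167.2, 102.1]
orientation: [0.0, 0.976, 0.219, -0.0]
force: [-0.6, -0.0, 0.0]
width: 0.3
```

Request:
servo_tool(
  plan=[
    {"x":0,"y":0,"z":-1,"rx":0,"ry":0,"rz":0,"fingers":1},
    {"x":0,"y":0,"z":-1,"rx":0,"ry":0,"rz":0,"fingers":1},
    {"x":0,"y":0,"z":0,"rx":0,"ry":0,"rz":0,"fingers":1},
  ],
)

```text
clock: 5.5
tool_pos: [523.6, 167.3, 100.4]
orientation: [0.0, 0.976, 0.219, -0.0]
force: [0.2, -0.3, 1.0]
width: -0.1
```

Request:
servo_tool(
  plan=[
    {"x":0,"y":0,"z":-1,"rx":0,"ry":0,"rz":0,"fingers":1},
    {"x":0,"y":0,"z":-1,"rx":0,"ry":0,"rz":0,"fingers":1},
    {"x":0,"y":0,"z":0,"rx":0,"ry":0,"rz":0,"fingers":1},
  ],
)

```text
clock: 5.8
tool_pos: [523.5, 167.3, 98.3]
orientation: [0.0, 0.976, 0.219, -0.0]
force: [0.5, 0.0, -0.1]
width: 0.0
```

Request:
servo_tool(
  plan=[
    {"x":0,"y":0,"z":-1,"rx":0,"ry":0,"rz":0,"fingers":1},
    {"x":0,"y":0,"z":0,"rx":0,"ry":0,"rz":0,"fingers":1},
  ],
)

```text
clock: 6.0
tool_pos: [523.6, 167.3, 97.4]
orientation: [-0.0, 0.976, 0.219, -0.0]
force: [1.0, -1.0, -0.3]
width: -0.2
```

Request:
servo_tool(
  plan=[
    {"x":0,"y":0,"z":-1,"rx":0,"ry":0,"rz":0,"fingers":1},
    {"x":0,"y":0,"z":0,"rx":0,"ry":0,"rz":0,"fingers":1},
  ],
)

```text
clock: 6.2
tool_pos: [523.6, 167.3, 96.4]
orientation: [-0.0, 0.976, 0.219, 0.0]
force: [-0.3, 0.4, 0.5]
width: -0.0
```

```bash
python3 - <<'E'
from h import *
im=capture("scene");save("s5",cv2.resize(im[110:200,215:325],(770,630),interpolation=cv2.INTER_CUBIC)[:600])
print(get_state()["force"])
im=capture("side");save("d5",cv2.resize(im[190:285,165:275],(770,665),interpolation=cv2.INTER_CUBIC)[:600])
print(get_state()["force"])
E
```

```text
[ 0.30625793 -0.06569515 -0.24243168]
[ 0.66980993 -0.43209777 -0.22148244]
```

View pics/d5.png

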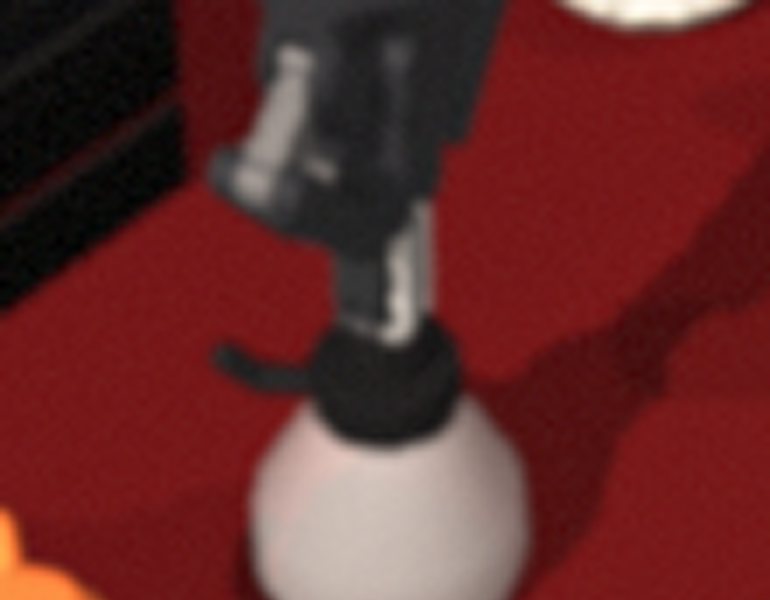

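View pics/s5.png

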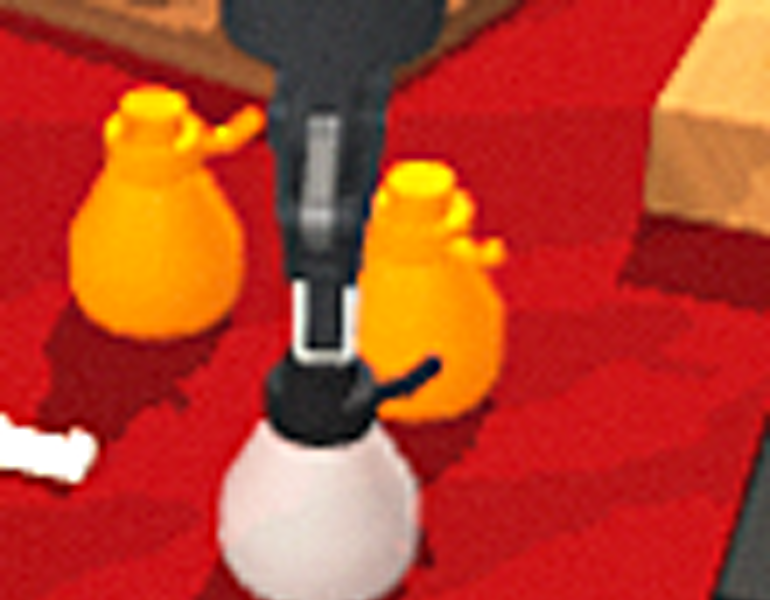

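Request:
servo_tool(
  plan=[
    {"x":0,"y":0,"z":-1,"rx":0,"ry":0,"rz":0,"fingers":1},
    {"x":0,"y":0,"z":0,"rx":0,"ry":0,"rz":0,"fingers":1},
  ],
)

```text
clock: 6.5
tool_pos: [523.6, 167.3, 95.5]
orientation: [-0.0, 0.976, 0.219, 0.0]
force: [0.3, 0.3, 2.2]
width: -0.1
```

Request:
servo_tool(
  plan=[
    {"x":0,"y":0,"z":-1,"rx":0,"ry":0,"rz":0,"fingers":1},
    {"x":0,"y":0,"z":0,"rx":0,"ry":0,"rz":0,"fingers":1},
  ],
)

```text
clock: 6.7
tool_pos: [523.6, 167.3, 94.5]
orientation: [-0.0, 0.976, 0.219, 0.0]
force: [-0.1, 1.1, 1.3]
width: 0.2
```

Request:
servo_tool(
  plan=[
    {"x":0,"y":0,"z":-1,"rx":0,"ry":0,"rz":0,"fingers":1},
    {"x":0,"y":0,"z":0,"rx":0,"ry":0,"rz":0,"fingers":1},
  ],
)

```text
clock: 6.9
tool_pos: [523.6, 167.3, 93.4]
orientation: [-0.0, 0.976, 0.219, 0.0]
force: [-0.3, -0.5, 2.8]
width: 0.1
```

Request:
servo_tool(
  plan=[
    {"x":0,"y":0,"z":-1,"rx":0,"ry":0,"rz":0,"fingers":1},
    {"x":0,"y":0,"z":0,"rx":0,"ry":0,"rz":0,"fingers":1},
  ],
)

```text
clock: 7.1
tool_pos: [523.6, 167.3, 92.4]
orientation: [-0.0, 0.976, 0.219, 0.0]
force: [-1.5, 0.1, 3.5]
width: -0.0
```

Contact came at TCP z ≈ 96 and the force is rising along the spring, so the bottom stop should be near z ≈ 89.

Request:
servo_tool(
  plan=[
    {"x":0,"y":0,"z":-1,"rx":0,"ry":0,"rz":0,"fingers":1},
    {"x":0,"y":0,"z":-1,"rx":0,"ry":0,"rz":0,"fingers":1},
    {"x":0,"y":0,"z":0,"rx":0,"ry":0,"rz":0,"fingers":1},
  ],
)

```text
clock: 7.4
tool_pos: [523.6, 167.3, 90.4]
orientation: [-0.0, 0.976, 0.219, 0.0]
force: [-1.3, 0.2, 4.7]
width: -0.3
```

Request:
servo_tool(
  plan=[
    {"x":0,"y":0,"z":-1,"rx":0,"ry":0,"rz":0,"fingers":1},
    {"x":0,"y":0,"z":0,"rx":0,"ry":0,"rz":0,"fingers":1},
  ],
)

```text
clock: 7.6
tool_pos: [523.6, 167.3, 89.5]
orientation: [-0.0, 0.976, 0.219, 0.0]
force: [-0.7, -0.1, 4.1]
width: -0.1
```

Request:
servo_tool(
  plan=[
    {"x":0,"y":0,"z":-0.5,"rx":0,"ry":0,"rz":0,"fingers":1},
    {"x":0,"y":0,"z":0,"rx":0,"ry":0,"rz":0,"fingers":1},
  ],
)

```text
clock: 7.8
tool_pos: [523.7, 167.3, 89.3]
orientation: [0.0, 0.976, 0.219, 0.0]
force: [-1.2, -0.6, 7.1]
width: -0.1
```

Force has jumped above the spring line and the arm is stopping short of its target, which is the bottom stop. Adding a slight margin and holding for about 1 s.

Request:
servo_tool(
  plan=[
    {"x":0,"y":0,"z":-0.2,"rx":0,"ry":0,"rz":0,"fingers":1},
    {"x":0,"y":0,"z":0,"rx":0,"ry":0,"rz":0,"fingers":1},
    {"x":0,"y":0,"z":0,"rx":0,"ry":0,"rz":0,"fingers":1},
  ],
)

```text
clock: 8.1
tool_pos: [523.7, 167.3, 89.2]
orientation: [0.0, 0.976, 0.219, 0.0]
force: [-2.2, -0.1, 9.8]
width: -0.0
```

```bash
python3 - <<'E'
from h import *
im=capture("side");save("d6",cv2.resize(im[190:285,165:275],(770,665),interpolation=cv2.INTER_CUBIC)[:600])
s=get_state();print(s["force"],s["tool_pos"])
E
```

```text
[-1.25302764 -0.27332469  9.41663242] [523.70196821 167.33137522  89.26977187]
```

View pics/d6.png

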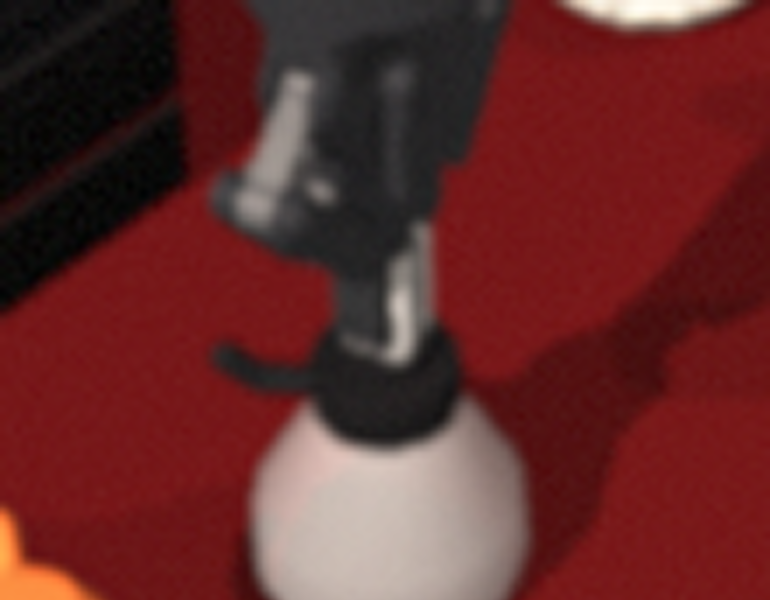

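The fingertips are on the button at the stop (385,350), and the cruet outline is unchanged. It has been at the stop for about 0.4 s, so I'll hold 0.7 s more and then rise.

Request:
servo_tool(
  plan=[
    {"x":0,"y":0,"z":0,"rx":0,"ry":0,"rz":0,"fingers":1},
    {"x":0,"y":0,"z":0,"rx":0,"ry":0,"rz":0,"fingers":1},
    {"x":0,"y":0,"z":0,"rx":0,"ry":0,"rz":0,"fingers":1},
    {"x":0,"y":0,"z":0,"rx":0,"ry":0,"rz":0,"fingers":1},
    {"x":0,"y":0,"z":0,"rx":0,"ry":0,"rz":0,"fingers":1},
    {"x":0,"y":0,"z":0,"rx":0,"ry":0,"rz":0,"fingers":1},
    {"x":0,"y":0,"z":0,"rx":0,"ry":0,"rz":0,"fingers":1},
  ],
)

```text
clock: 8.85
tool_pos: [523.7, 167.3, 89.3]
orientation: [0.0, 0.976, 0.219, 0.0]
force: [-1.9, -0.9, 10.0]
width: 0.2
```

Request:
servo_tool(
  plan=[
    {"x":0,"y":0,"z":2,"rx":0,"ry":0,"rz":0,"fingers":1},
    {"x":0,"y":0,"z":4,"rx":0,"ry":0,"rz":0,"fingers":1},
    {"x":0,"y":0,"z":8,"rx":0,"ry":0,"rz":0,"fingers":1},
    {"x":0,"y":0,"z":20,"rx":0,"ry":0,"rz":0,"fingers":1},
    {"x":0,"y":0,"z":30,"rx":0,"ry":0,"rz":0,"fingers":1},
    {"x":0,"y":0,"z":40,"rx":0,"ry":0,"rz":0,"fingers":1},
    {"x":0,"y":0,"z":30,"rx":0,"ry":0,"rz":0,"fingers":1},
    {"x":0,"y":0,"z":0,"rx":0,"ry":0,"rz":0,"fingers":1},
  ],
)

```text
clock: 9.65
tool_pos: [525.4, 168.1, 227.2]
orientation: [-0.001, 0.976, 0.219, 0.003]
force: [0.1, 0.5, -0.1]
width: -0.1
```

Request:
servo_tool(
  plan=[
    {"x":0,"y":0,"z":0,"rx":0,"ry":0,"rz":0,"fingers":1},
    {"x":0,"y":0,"z":0,"rx":0,"ry":0,"rz":0,"fingers":1},
    {"x":0,"y":0,"z":0,"rx":0,"ry":0,"rz":0,"fingers":1},
  ],
)

```text
clock: 9.95
tool_pos: [523.0, 167.0, 221.6]
orientation: [0.0, 0.976, 0.219, -0.001]
force: [0.3, -0.2, 0.4]
width: 0.2
```

```bash
python3 - <<'E'
from h import *
im=capture("scene");a=cv2.resize(im[110:200,215:285],None,fx=6,fy=6,interpolation=cv2.INTER_CUBIC)
b=capture("side")
im=b;b=cv2.resize(im[190:280,175:240],None,fx=6,fy=6,interpolation=cv2.INTER_CUBIC)
save("f",np.hstack([a,b])[:600,:800])
s=get_state();print(s["force"],s["tool_pos"],s["clock"])
old=cv2.imread('pics/sidez.png')[5::10,5::10,::-1].astype(int)
d=np.abs(im[225:285,190:260].astype(int)-old).max(2); print("side diff",d.mean(),(d>40).sum())
E
```

```text
[ 0.56813519  0.67386692 -1.20760762] [523.18625951 167.14834791 221.86694767] 10.05
side diff 2.710714285714286 0
```

View pics/f.png

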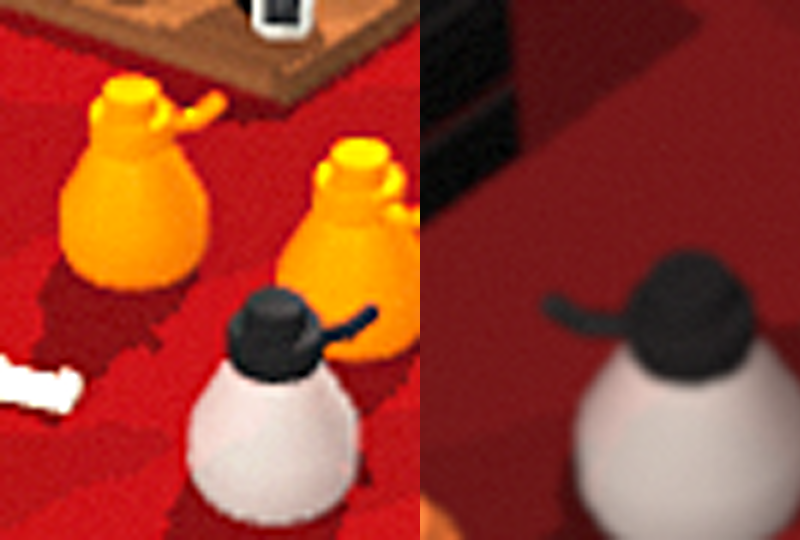

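The button is up again (scene crop, about (275,300)). The side picture around the cruet matches the first one, with no pixel changed by more than 40 levels. Handing in.

```bash
python3 -c "
from h import *
print(finish_job())"
```

```text
the job is handed in; nothing more can be done
None
```

I pressed the round cruet's button fully down with the shut fingertips, held it there for about 1.1 s, let it spring back and withdrew straight up. I handed the job in at about 10 s on the robot's clock.

- **Press:** Contact came at TCP z ≈ 96 mm, and the force rose along the spring to about 4.5 N. The bottom stop came at z ≈ 89.3 mm, about 7 mm of travel. The hold force was about 10 N.
- **After release:** The force read zero within sensor noise. The scene picture shows the button up. The side picture around the cruet matches the one from before the press, so I saw no sliding or tipping.
- **Other objects:** I did not compare pictures of the rest of the tableware. The arm travelled well above it, and no contact showed in the force readings outside the press.
- **Disagreements:** The fingertips sat only about 0–3 mm ahead of the TCP instead of the stated 25 mm, so I found contact by force and pictures. The wrist camera placed the button 3–5 mm away from where the other two cameras did, so I went by those two, and the press was visibly centred.

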